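# Slide the label tray under the sprung rain cover

## Robot

A 6-joint arm with a two-finger parallel gripper is mounted at the origin on the work surface. World frame = base frame: x ahead of the robot, y to its left, z up, the work surface at z = 0. Lengths are in m, angles in rad, forces in N, time in s.
With the tool pointing down it reaches from about 0.325 to 0.775 m from the base axis. Payload 5.5 kg.
Tool frame: the origin (TCP) lies between the finger pads; the fingertips stand 8 mm ahead of it and the grasp point (between the pads) lies 11 mm behind it (tcp_to_tips is the distance from the TCP to the fingertips, in m); z points along the fingers, y is the direction in which the jaws open and shut (so a half turn about z gives the same grasp; the last joint's range is limited). The gripper opens to 88 mm and grips with 3 to 60 N. Pads are 20 mm wide; open, the fingers measure 115 mm over their backs; the gripper's body (75 mm by 178 mm) begins 61 mm behind the grasp point.
Start: joints at [1.268, 0.091, 1.231, -0, 1.82, -0.057], TCP at [0.146, 0.582, 0.231] pointing down, gripper open.
Joint ranges: [-2.87, 2.87], [-0.86, 2.18], [0.17, 2.46], [-1.51, 4.65], [0.06, 2.69], [-2.65, 2.65]. Speed limits (rad/s): [2.57, 2.57, 3.01, 3.14, 3.14, 3.14].

## Interface

Orientations are given as a unit quaternion [w, x, y, z].
In Python, from bench import * gives the robot as it stands. Calls block until the motion is done:
- move_to(position, orientation): joint-space move of the TCP to a pose.
- move_l(position, speed=0.15, orientation=None): straight line of the TCP; orientation=None keeps the orientation; speed is the mean speed in m/s.
- movej(angles): joint-space move.
- gripper_open() and close(): open the fingers fully, or close them until they stop; the grip force is fixed at half the most.
- hold(seconds).
- inverse_kinematics(position, orientation): joint angles nearest the present ones, or None.
- state(): the state.
- get_image(name): name is "scene" or "side" or "wrist"; returns a dict with "frame" (400x640x3 uint8, blue, green, red), "depth" (400x640 float32, m along the optical axis (not along the pixel's ray), 0 where there is no reading), "camera_matrix" (3x3 intrinsics, pixels), "view" (4x4, takes a point from world to camera coordinates). Camera axes: x right, y up, looking along -z (the intrinsics and any distortion apply to the point x, -y, -z); pixel columns grow to the right and rows downward; lengths in m; the calibration is good to about 2 mm. A picture is of the moment at which its call begins.
A pose or a line that the arm cannot do raises IKError and nothing moves.
- job_done(): hands the job in, once; it reports no verdict.
The state is a dict: "time": time; "joint_pos": joint angles; "dq": joint speeds; "joint_torque": joint torques, N m; "ee_pos": TCP position; "ee_rot": TCP orientation; "ft_force": force on the tool from outside, world axes, zero at the start; "moment": the same for the moment, N m; "finger_gap": finger opening in m.
Only numpy, scipy, OpenCV 4.12 (cv2) and the standard library are available. Lean on these libraries where they do the work, as an engineer would, in place of code of your own. Each camera call takes 0.05 s, during which the arm holds its last target.

## Task

Put the small bamboo label tray away in the dry: lift the lip of the cedar trough's spring-closed rain cover with one fingertip and keep it up while the other fingertip gently pushes the tray along the trough, until the whole tray is under the cover. Then take the hand out so that the cover springs fully shut with the tray inside. The tray slides flat on the trough floor and is never pinched or lifted, the cover is not let down on it half-way, and everything else on the bench is left where it stands.

Things in the scene. Friction and masses are not known exactly. Their poses are not given: they have to be found in the camera images.
- trough: Low cedar trough fixed on the deck, 271 mm long. Frame: z up, +y along it, the way the tray is pushed, -x its front (robot side). Origin on the deck, mid-width of the channel, where the cover begins. All x, y below are in this frame, mm. Right part (y -115 to 0): open landing; left part (0 to 140): bay under the rain cover, then a cheek at 141. Front face at x -34; nothing stands before it.
- channel_start (a point): Middle of the channel floor at the landing's far right end, trough y -115. Floor 26 mm above the deck, channel 56 mm wide (x -28 to 28). Kerbs stand 6 mm above the floor (32 mm above the deck): front kerb x -34 to -28 along the whole trough, end kerb y -121 to -115. Back wall x 28 to 36, 20 mm above the floor.
- bay_mouth (a point): Middle of the channel floor at trough y 0, where the landing ends and the covered bay begins. The tray is wholly under the cover, which can then shut, when the tray's centre is 31 mm or more past this point along +y; against the cheek it would be at 114 mm. The bay is otherwise empty, with room for a finger ahead of the tray.
- rain_cover (a joint): Angle of the rain cover: 0 shut, growing to 0.9 rad as its front swings up and back. A hood (aluminium frame, clear top), y 0 to 140. A spring shuts it from any angle: 2 to 4 N at the lip holds it. The tray passes above about 0.17 rad; hold 0.25 or more. Fingers tilted 30 to 45 degrees (tips away from the robot), reaching in over the kerb under the lip, carry the lip on their upper side.
- cover_hinge (a point): Middle of the cover's hinge axis, low behind the trough: parallel to the trough's y, at x 42, 6 mm above the deck, y 0 to 140 (this point at y 70). From it the cover's back plate rises to the roof (72 mm above the deck), which slopes down to the front (62 mm). So the lip yields when it is pushed up, or towards the back.
- end_skirt (a point): Front foot of the cover's end skirt, a 4 mm plate that hangs across the mouth (y 0 to 4) and blocks the tray while the cover is shut. Shut, its lower edge runs from here (x -24, 40 mm above the deck) up to x 26, 64 mm above the deck.
- lip_edge (a point): Lower front edge of the cover's lip, at trough y 0. Shut, it is at x -42, 46 mm above the deck: 8 mm out from the trough's front face and 14 mm above the kerb, with an open slot between kerb and lip. The lip is 3 mm thick, 7 mm deep, along the foot of the cover's upright front apron (x -38 to -35, 16 mm tall). It runs from y -22 (a finger tab past the mouth) to 140. Nothing below it to the deck.
- label_tray_center (a point): Centre, half-way up, of the bamboo label tray: open-topped box of wooden plant labels, 52 mm across the channel, 54 mm along it, 24 mm tall, walls 5 mm, about 0.12 kg. It starts on the landing, axes parallel to the trough's, 2 mm free at each side, its leading end 6 to 30 mm short of the cover. On the channel floor this point is 38 mm above the deck.
- thumb_pot: small white ceramic thumb pot, 58 mm across, 48 mm tall, upright on the deck past the landing end of the trough; origin at its underside. Leave alone.
- seed_jar: small amber glass jar with metal cap, 48 mm across, 62 mm tall, upright on the deck past the covered end of the trough; origin at its underside. Leave alone.
- bench_brush: flat bench brush, about 200 mm long, 42 mm wide, lying on the deck behind the trough, roughly parallel to it; origin at its underside. Leave alone.
- charcoal_pot: charcoal plastic plant pot, 110 mm across the rim, 100 mm tall, upright, far right; origin at its underside. Leave alone.
- trowel: aluminium trowel with rubber handle, about 280 mm long, lying on the deck at the left; origin at its underside. Leave alone.
- mister: grey bottle with black cap, 64 mm across, 170 mm tall, upright, far left; origin at its underside. Leave alone.
- clay_pot: terracotta pot, 72 mm across, 65 mm tall, upright, near right; origin at its underside. Leave alone.

How it is judged:
On the way, in this order (a step that is already met when the one before it is completed fails the run):
1. the cover is held raised by the fingers while the tray still waits on the landing (contact force between the fingers and rain_cover above 0.2 N and value of joint rain_cover above 0.2 rad and y of label_tray_center in the frame of trough below -0.018 m), for 0.2 s.
2. with the cover still held up by the fingers, the tray has been pushed wholly under it (contact force between the fingers and rain_cover above 0.2 N and value of joint rain_cover above 0.18 rad and y of label_tray_center in the frame of trough above 0.028 m), for 0.1 s.
At the end, for the whole second after the job is handed in: The cover is shut (below 0.04 rad) and the tray stands still and flat (within 4 mm of its height on the channel floor, tilt below 0.06 rad), in the channel, with its centre at least 28 mm past the start of the cover (value of joint rain_cover below 0.04 rad and y of label_tray_center in the frame of trough between 0.028 and 0.118 m and x of label_tray_center in the frame of trough between -0.006 and 0.006 m and z of label_tray_center in the frame of trough between 0.034 and 0.042 m and linear speed of label_tray below 0.01 m/s and angle between label_tray_center's own z axis and vertical below 0.06 rad); the robot touches nothing.
It fails at once if the cover is let down while the tray is half-way under it (value of joint rain_cover below 0.17 rad and y of label_tray_center in the frame of trough between -0.017 and 0.025 m).
It fails at once if the tray is lifted off the trough floor or tipped (z of label_tray_center in the frame of trough above 0.048 m or angle between label_tray_center's own z axis and vertical above 0.2 rad).
It fails at once if the tray is pinched or shoved hard (over 15 N) (contact force between the fingers and label_tray above 15 N).
It fails at once if something else on the bench is pushed more than 15 mm or tipped (distance of any of thumb_pot, seed_jar, bench_brush, charcoal_pot, trowel, mister, clay_pot from where it was at the start of the episode above 0.015 m or angle between any of thumb_pot, seed_jar, bench_brush, charcoal_pot, trowel, mister, clay_pot's own z axis and vertical above 0.3 rad).
It also fails if it takes over 38 s, if anything falls off the work surface, if the arm or the gripper's body presses on something with over 40 N, if the wrist force passes 120 N, or if a joint passes its speed limit or range.

## Working session

There is one attempt and no reset: what is moved stays moved. The work goes in short steps, each a Python script; the robot and the scene stay as the last script left them, time stands still between calls to the robot, and variables do not carry over. Pictures are saved under pics/ and viewed, and the job is handed in when it is done.

```bash
mkdir -p pics; ls; python3 - <<'E'
from bench import *
import cv2,numpy as np
s=state();print(s)
for n in ["scene","side","wrist"]:
    g=get_image(n);cv2.imwrite(f"pics/{n}0.png",g["frame"]);np.savez(f"{n}0.npz",**g)
    V=np.array(g["view"]);print(n,g["camera_matrix"],V,-V[:3,:3].T@V[:3,3], [k for k in g])
E
```

```text
pics
{'time': 0.0, 'joint_pos': array([ 1.26831075e+00,  9.18487510e-02,  1.23186789e+00,  2.82396896e-05,
        1.81979216e+00, -5.66995648e-02]), 'dq': array([ 5.77046289e-05,  5.87579862e-04,  2.68879094e-04,  6.69104044e-04,
        7.75280579e-04, -4.75844404e-04]), 'joint_torque': array([ 1.33819420e-03, -4.46476614e+01, -4.06429482e+01,  6.98750163e-02,
        2.99029460e-02, -1.63303703e-04]), 'ee_pos': array([0.14590123, 0.58170557, 0.22952308]), 'ee_rot': array([-1.84607034e-04,  1.22580406e-01,  9.92458123e-01, -9.40219484e-04]), 'ft_force': array([0.13485921, 0.98891015, 0.00335018]), 'moment': array([ 0.006148  , -0.03419831,  0.07517502]), 'finger_gap': 0.08777211331964524}
scene [[469.46216144   0.         319.41564345]
 [  0.         469.46216144 204.01663674]
 [  0.           0.           1.        ]] [[ 0.40603203  0.91367436  0.01836172 -0.22018314]
 [-0.67274229  0.28524354  0.68268143  0.30023291]
 [ 0.61851096 -0.28954323  0.73048539 -1.86546042]
 [ 0.          0.          0.          1.        ]] [ 1.44518849 -0.42459525  1.1617711 ] ['frame', 'depth', 'came
[... 155 characters left out ...]
0.88424489 -0.46692099  0.00978595 -0.46393963]
 [ 0.31244482  0.60701545  0.73069178 -0.19843566]
 [-0.34711556 -0.6430529   0.68263735 -1.13344627]
 [ 0.          0.          0.          1.        ]] [ 0.07879961 -0.82503555  0.92326816] ['frame', 'depth', 'camera_matrix', 'view']
wrist [[312.34172033   0.         320.47938464]
 [  0.         312.34172033 198.43252675]
 [  0.           0.           1.        ]] [[ 0.24241619  0.97017043 -0.0019316  -0.59880785]
 [-0.93168098  0.23224267 -0.27934548  0.03391591]
 [-0.27056413  0.0695175   0.96018872 -0.39099773]
 [ 0.          0.          0.          1.        ]] [0.07096956 0.60025013 0.38374921] ['frame', 'depth', 'camera_matrix', 'view']
```

View pics/scene0.png

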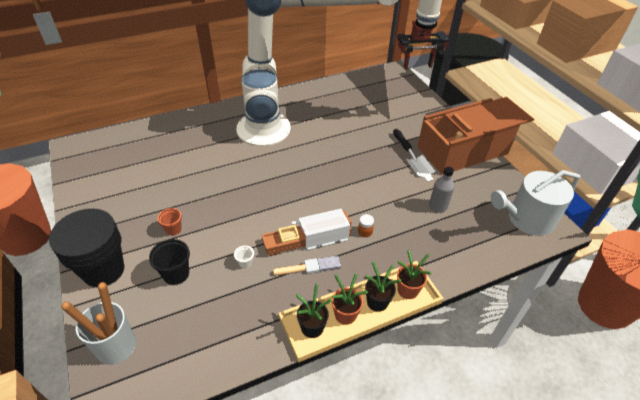

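View pics/side0.png

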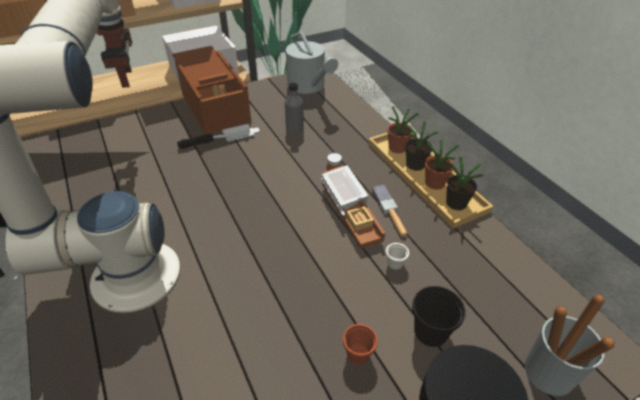

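View pics/wrist0.png

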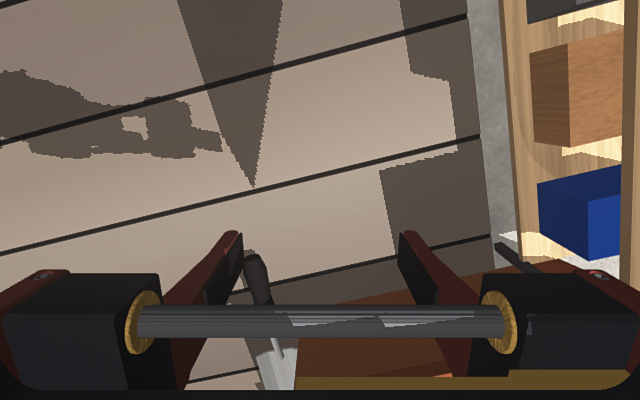

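The scene view shows the trough at about (262–350, 212–250): tray near (289,234), hood near (325,228). The white pot is at (244,257), the jar at (366,225) and the brush below it. In the side view the trough is around (325–385, 165–245). Next I'll get a rough position, then look with the wrist camera.

```bash
cat > h.py <<'E'
import numpy as np, cv2
def ray(g,u,v):
    K=np.array(g["camera_matrix"]);V=np.array(g["view"]);R=V[:3,:3];t=V[:3,3]
    d=np.array([(u-K[0,2])/K[0,0],-(v-K[1,2])/K[1,1],-1.0])
    return -R.T@t, R.T@d
def onz(g,u,v,z):
    o,d=ray(g,u,v);return o+d*(z-o[2])/d[2]
def dep(g,u,v):
    o,d=ray(g,u,v);return o+d*float(g["depth"][int(round(v)),int(round(u))])
def proj(g,p):
    K=np.array(g["camera_matrix"]);V=np.array(g["view"])
    c=V[:3,:3]@np.asarray(p)+V[:3,3];return K[0,0]*c[0]/-c[2]+K[0,2],K[1,1]*(-c[1])/-c[2]+K[1,2]
E
python3 - <<'E'
from h import *
np.set_printoptions(precision=4,suppress=True)
g=dict(np.load("scene0.npz"));s=dict(np.load("side0.npz"))
for n,u,v,z in [("tray",289,234,.05),("hood",325,228,.065),("right end",267,247,.02),("jar",366,220,.062),("pot",244,252,.048),("brush",307,267,.01)]:
    print(n,onz(g,u,v,z),dep(g,u,v))
for n,u,v,z in [("tray",360,217,.05),("hood",346,186,.068),("pot",397,248,.048)]:
    print(n,onz(s,u,v,z),dep(s,u,v))
for n,gg,b in [("sceneZ",g,(200,180,420,300)),("sideZ",s,(290,140,430,280))]:
    f=gg["frame"][b[1]:b[3],b[0]:b[2]];k=3.6 if n=="sceneZ" else 4
    cv2.imwrite(f"pics/{n}.png",cv2.resize(f,None,fx=k,fy=k,interpolation=cv2.INTER_CUBIC))
E
```

```text
tray [ 0.5821 -0.1204  0.05  ] [ 0.5774 -0.1187  0.0439]
hood [ 0.6148 -0.0149  0.065 ] [ 0.6205 -0.0177  0.0726]
right end [ 0.5803 -0.1928  0.02  ] [ 0.6009 -0.1983  0.0472]
jar [0.633  0.1173 0.062 ] [0.6333 0.1171 0.0625]
pot [ 0.5924 -0.2671  0.048 ] [ 0.5772 -0.2642  0.0281]
brush [ 0.6905 -0.1066  0.01  ] [ 0.6974 -0.1095  0.0206]
tray [ 0.5754 -0.1248  0.05  ] [ 0.5846 -0.1119  0.0339]
hood [ 0.5938 -0.0164  0.068 ] [ 0.5937 -0.0166  0.0682]
pot [ 0.6027 -0.2593  0.048 ] [ 0.6114 -0.2498  0.0334]
```

View pics/sceneZ.png

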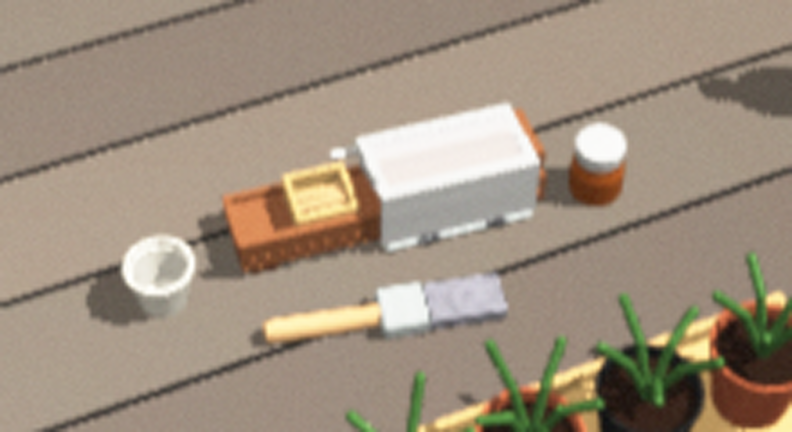

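View pics/sideZ.png

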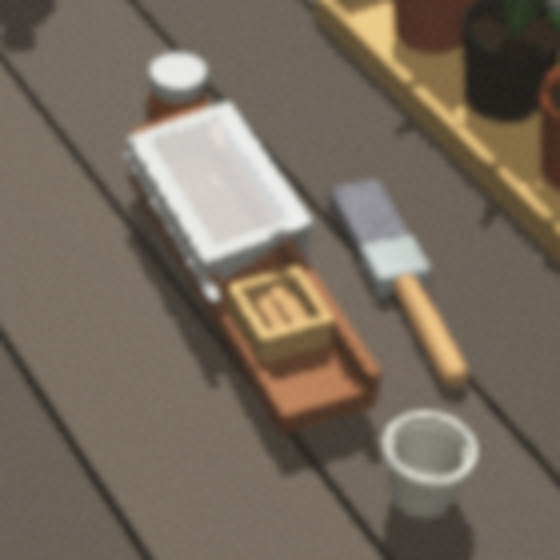

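```bash
python3 - <<'E'
from bench import *
from h import *
q=[0,0,1,0]
move_to([0.53,-0.06,0.26],q)
g=get_image("wrist");cv2.imwrite("pics/w1.png",g["frame"]);np.savez("w1.npz",**g)
print(state()["time"],state()["ee_pos"],state()["ft_force"])
E
```

```text
2.8417 [ 0.53009685 -0.05929267  0.25995527] [ 0.37646191 -0.30318029  0.17207819]
```

View pics/w1.png

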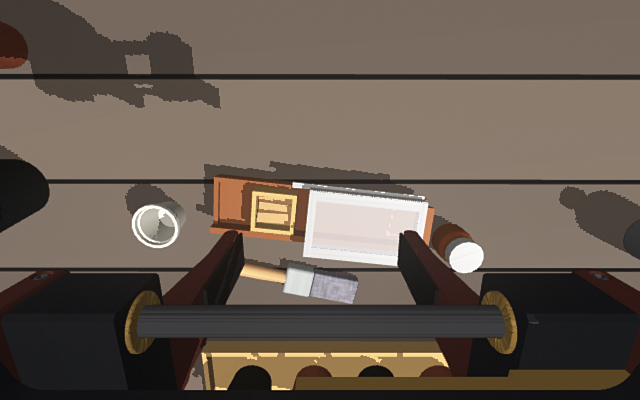

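```bash
python3 - <<'E'
from h import *
g=dict(np.load("w1.npz"))
f=g["frame"]
a=cv2.resize(f[165:255,200:330],None,fx=6,fy=6,interpolation=cv2.INTER_NEAREST);cv2.imwrite("pics/w1a.png",a)
a=cv2.resize(f[170:275,285:445],None,fx=5,fy=5,interpolation=cv2.INTER_NEAREST);cv2.imwrite("pics/w1b.png",a)
E
```

```text
(no output)
```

View pics/w1a.png

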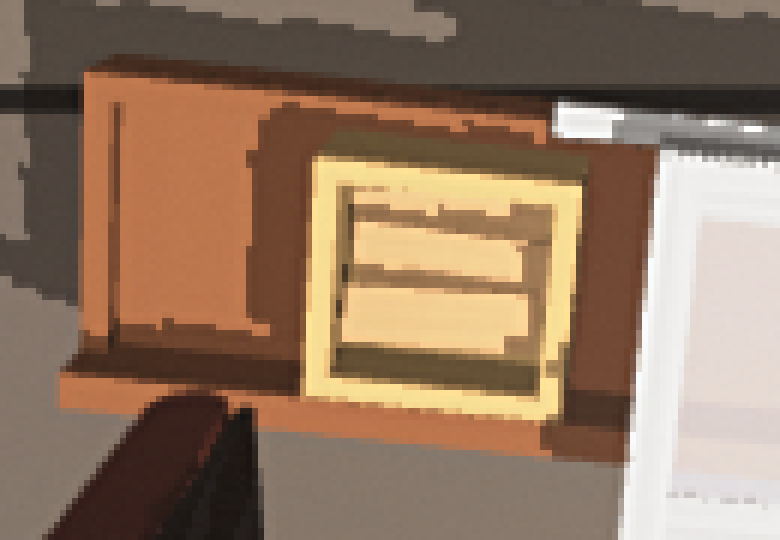

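View pics/w1b.png

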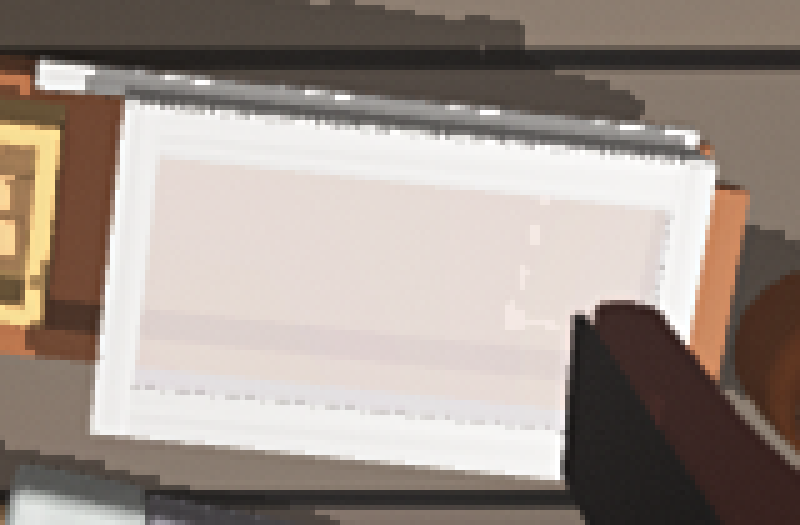

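```bash
python3 - <<'E'
from h import *
np.set_printoptions(precision=4,suppress=True)
g=dict(np.load("w1.npz"))
P=[("kerb FR",214.2,177.2,-34,-121,.032),("wall BR",210,232.5,36,-121,.046),("tab",292,181.7,-42,-22,.053),("lipL",425,196.4,-42,140,.053),("roofFR",309.4,189.4,-38,0,.062),("roofFL",428.4,202,-38,140,.062)]
W=np.array([onz(g,u,v,z) for _,u,v,_,_,z in P])[:,:2];T=np.array([[a,b] for _,_,_,a,b,_ in P])/1e3
Wc,Tc=W.mean(0),T.mean(0)
H=(T-Tc).T@(W-Wc);U,S,Vt=np.linalg.svd(H);R=Vt.T@U.T
t=Wc-R@Tc;print("yaw",np.degrees(np.arctan2(R[1,0],R[0,0])),R,t)
for p,w,tt in zip(P,W,T):print(p[0],w,(R@tt+t-w)*1e3)
print("lip yaw",np.degrees(np.arctan2(-(W[3]-W[2])[0],(W[3]-W[2])[1])),np.linalg.norm(W[3]-W[2]))
tr=[(252.2,190.8),(297.2,195.5),(250.3,230.5),(293,235)]
Q=np.array([onz(g,u,v,.05)[:2] for u,v in tr]);L=(Q-t)@R*1e3;print("tray trough mm",L,L.mean(0))
np.savez("trough.npz",R=R,t=t)
# check against depth image: plane heights
for n,u,v in [("tray top",254,210),("landing",225,205),("roof",312,230)]: print(n,dep(g,u,v))
for n in("scene","side"):
    s=dict(np.load(n+"0.npz"))
    for nm,a,b,z in [("kerbFR",-34,-121,.032),("tab",-42,-22,.053),("lipL",-42,140,.053),("roofFR",-38,0,.062),("roofFL",-38,140,.062)]:
        print(n,nm,proj(s,np.r_[R@[a/1e3,b/1e3]+t,z]))
E
```

```text
yaw -5.974203788619579 [[ 0.9946  0.1041]
 [-0.1041  0.9946]] [ 0.5822 -0.0761]
kerb FR [ 0.5366 -0.1924] [-0.7974 -0.519 ]
wall BR [ 0.6051 -0.1995] [ 0.2913 -0.6715]
tab [ 0.5372 -0.0934] [ 0.8807 -0.2179]
lipL [0.555 0.066] [-0.0765  1.4871]
roofFR [ 0.5443 -0.0725] [0.0993 0.372 ]
roofFL [0.5593 0.0676] [-0.3975 -0.4507]
lip yaw -6.377641451860058 0.16040792321066588
tray trough mm [[-25.874  -68.8721]
 [-25.7559 -14.4363]
 [ 25.792  -68.9094]
 [ 26.1874 -15.286 ]] [  0.0874 -41.876 ]
tray top [ 0.574  -0.1414  0.0487]
landing [ 0.575  -0.184   0.0254]
roof [ 0.5916 -0.0695  0.0704]
scene kerbFR (np.float64(261.8803275793566), np.float64(234.14514812605248))
scene tab (np.float64(291.8141928777316), np.float64(220.7516001355538))
scene lipL (np.float64(340.5978358231529), np.float64(209.5365125821788))
scene roofFR (np.float64(298.8990461128194), np.float64(218.21621633210282))
scene roofFL (np.float64(341.1676676750245), np.float64(208.51789337132132))
side kerbFR (np.float64(360.1467975143919), np.float64(243.66874497284968))
side tab (np.float64(342.22578939316304), np.float64(213.40349032834922))
side lipL (np.float64(320.0091963434107), np.float64(176.88522546228867))
side roofFR (np.float64(340.4463312603202), np.float64(205.33627989601115))
side roofFL (np.float64(321.3008204073424), np.float64(174.23228309265548))
```

Measurements: the fit of the trough frame has residuals ≤1.5 mm, and the measured tray top is 54×52 mm, centred at x≈0, y≈−42 in the trough frame, so they agree with the given sizes. Trough yaw is about −6°. Next I check the reach of each planned pose.

```bash
cat >> h.py <<'E'
from scipy.spatial.transform import Rotation as Ro
try:
    d=np.load("trough.npz");RT=d["R"];tT=d["t"]
except Exception: pass
TH=np.radians(38);EPS=0.02
def pose(nU,al,c,flip=False,th=TH):
    """upper tip corner at n,along coords (mm, trough xz); c = mid y of fingers"""
    n=np.array([np.cos(th),0,np.sin(th)]);z=np.array([np.sin(th),0,-np.cos(th)])
    tip=n*(nU-10)+z*al+np.array([0,c,0]); tcp=(tip-8*z)/1e3
    y=np.array([0,1.,0])*(-1 if flip else 1)
    M=np.stack([np.cross(y,z),y,z],1)
    M=Ro.from_rotvec([EPS,0,0]).as_matrix()@M
    R3=np.eye(3);R3[:2,:2]=RT
    q=Ro.from_matrix(R3@M).as_quat()
    return R3@tcp+np.r_[tT,0], np.array([q[3],q[0],q[1],q[2]])
E
python3 - <<'E'
from bench import *
from h import *
np.set_printoptions(precision=3,suppress=True)
for f in (False,True):
  for a in [(-8,-220,-33),(-8,-130,-33),(-8,-53,-33),(28,-53,-33),(28,-32.6,-33),(28,-32.6,60),(-8,-53,60),(-8,-220,60)]:
    p,q=pose(*a,flip=f);print(f,a,p,inverse_kinematics(p,q))
E
```

```text
False (-8, -220, -33) [ 0.425 -0.093  0.169] None
False (-8, -130, -33) [ 0.48  -0.099  0.098] None
False (-8, -53, -33) [ 0.527 -0.104  0.037] [-0.371 -0.625  2.298  0.24   0.84  -1.933]
False (28, -53, -33) [ 0.555 -0.106  0.059] [-0.35  -0.539  2.204  0.223  0.844 -1.903]
False (28, -32.6, -33) [ 0.568 -0.108  0.043] [-0.341 -0.475  2.191  0.227  0.792 -1.908]
False (28, -32.6, 60) [ 0.578 -0.015  0.043] [-0.089 -0.481  2.195  0.009  0.764 -1.553]
False (-8, -53, 60) [ 0.537 -0.011  0.037] [-0.087 -0.633  2.303  0.007  0.808 -1.55 ]
False (-8, -220, 60) [ 0.435 -0.     0.169] None
True (-8, -220, -33) [ 0.425 -0.093  0.169] None
True (-8, -130, -33) [ 0.48  -0.099  0.098] None
True (-8, -53, -33) [ 0.527 -0.104  0.037] [-0.371 -0.625  2.298  0.24   0.84   1.209]
True (28, -53, -33) [ 0.555 -0.106  0.059] [-0.35  -0.539  2.204  0.223  0.844  1.238]
True (28, -32.6, -33) [ 0.568 -0.108  0.043] [-0.341 -0.475  2.191  0.227  0.792  1.234]
True (28, -32.6, 60) [ 0.578 -0.015  0.043] [-0.089 -0.481  2.195  0.009  0.764  1.588]
True (-8, -53, 60) [ 0.537 -0.011  0.037] [-0.087 -0.633  2.303  0.007  0.808  1.591]
True (-8, -220, 60) [ 0.435 -0.     0.169] None
```

```bash
cat >> h.py <<'E'
def poseU(x,z,c,flip=True,th=TH):
    n=np.cos(th)*x+np.sin(th)*z; a=np.sin(th)*x-np.cos(th)*z
    return pose(n,a,c,flip,th)
E
python3 - <<'E'
from bench import *
from h import *
np.set_printoptions(precision=3,suppress=True)
print(state()["joint_pos"])
for c in (-33,60):
  for a in [(-60,200),(-52,150),(-52,100),(-52,60),(-52,36),(-39,36.9)]:
    p,q=poseU(*a,c);print(c,a,p,inverse_kinematics(p,q))
E
```

```text
[-0.175 -0.08   1.351  0.     1.871 -1.747]
-33 (-60, 200) [ 0.506 -0.101  0.2  ] [-0.389 -0.766  2.089  0.204  1.187  1.279]
-33 (-52, 150) [ 0.514 -0.102  0.15 ] [-0.382 -0.743  2.164  0.209  1.089  1.264]
-33 (-52, 100) [ 0.514 -0.102  0.1  ] [-0.382 -0.729  2.245  0.221  0.996  1.241]
-33 (-52, 60) [ 0.514 -0.102  0.06 ] [-0.382 -0.703  2.302  0.234  0.915  1.218]
-33 (-52, 36) [ 0.514 -0.102  0.036] [-0.382 -0.679  2.332  0.244  0.863  1.201]
-33 (-39, 36.9) [ 0.527 -0.104  0.037] [-0.371 -0.625  2.298  0.24   0.841  1.209]
60 (-60, 200) [ 0.516 -0.009  0.2  ] [-0.086 -0.774  2.093  0.005  1.159  1.595]
60 (-52, 150) [ 0.524 -0.01   0.15 ] [-0.087 -0.751  2.168  0.006  1.06   1.594]
60 (-52, 100) [ 0.524 -0.01   0.1  ] [-0.087 -0.738  2.25   0.006  0.966  1.594]
60 (-52, 60) [ 0.524 -0.01   0.06 ] [-0.087 -0.712  2.307  0.006  0.883  1.593]
60 (-52, 36) [ 0.524 -0.01   0.036] [-0.087 -0.688  2.337  0.007  0.83   1.593]
60 (-39, 36.9) [ 0.537 -0.011  0.037] [-0.087 -0.634  2.303  0.007  0.809  1.591]
```

```bash
python3 - <<'E'
from bench import *
from h import *
np.set_printoptions(precision=4,suppress=True)
p,q=poseU(-60,200,-33); move_to(p,q)
p,q=poseU(-54,110,-33); move_l(p,0.1,q); hold(.2)
s=state();print(s["time"],s["ee_pos"]-p,s["ft_force"],s["finger_gap"])
for n in ("wrist","side"):
    g=get_image(n);np.savez(n+"2.npz",**g)
    f=g["frame"]
    if n=="side": f=cv2.resize(f[140:300,250:450],None,fx=4,fy=4,interpolation=cv2.INTER_CUBIC)[:600]
    cv2.imwrite(f"pics/{n}2.png",f)
E
```

```text
6.65 [ 0.0003 -0.0001  0.001 ] [-0.1627  0.1116  0.2125] 0.08715635829777892
```

View pics/wrist2.png

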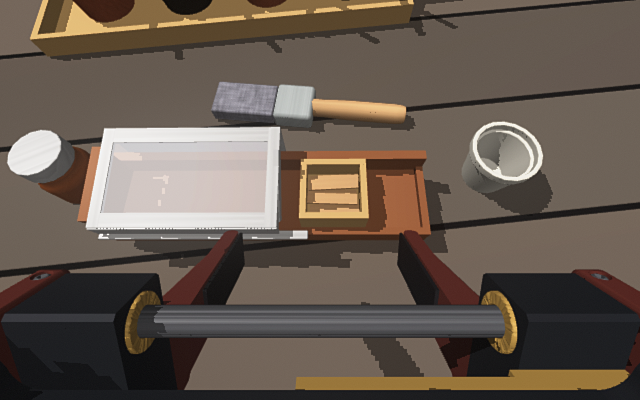

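View pics/side2.png

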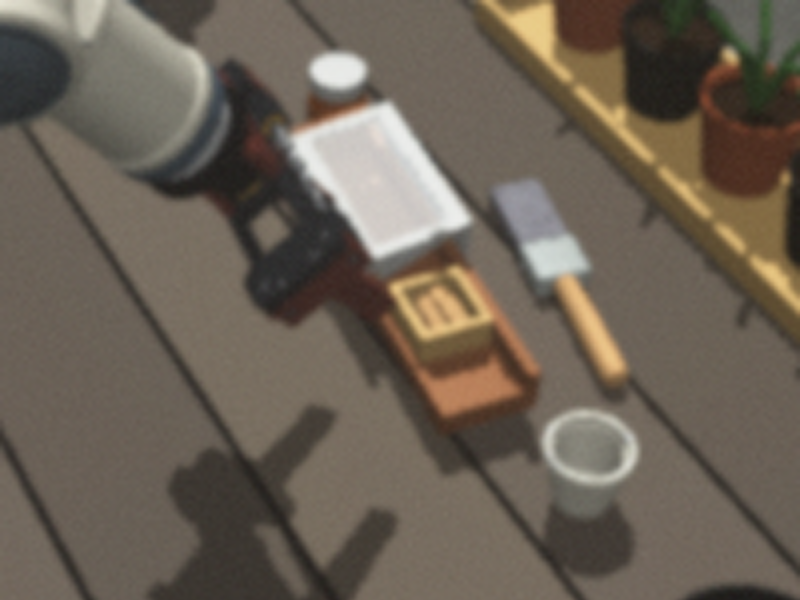

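The wrist camera now looks over the fingers: tray at (334,190), lip tab's end at (307,235), kerb end at (430,235), fingertips at (240,235) and (402,235). A second measurement from this view:

```bash
python3 - <<'E'
from h import *
np.set_printoptions(precision=1,suppress=True)
g=dict(np.load("wrist2.npz"))
a=cv2.resize(g["frame"][140:260,290:440],None,fx=5,fy=5,interpolation=cv2.INTER_NEAREST);cv2.imwrite("pics/w2a.png",a)
for n,p in [("kerbFR",(-34,-121,32)),("wallBR",(36,-121,46)),("tab",(-42,-22,53)),("roofFR",(-38,0,62)),("trayFR",(-26,-69,50)),("trayBR",(26,-69,50)),("roofFL",(-38,140,62)),("lipL",(-42,140,53))]:
    w=np.r_[RT@(np.array(p[:2])/1e3)+tT,p[2]/1e3];print(n,np.array(proj(g,w)),(np.array(proj(g,w))-[290,140])*5)
E
```

```text
kerbFR [430.1 233.8] [700.6 468.8]
wallBR [424.6 149.7] [672.8  48.7]
tab [306.5 237.3] [ 82.6 486.5]
roofFR [275.6 228.9] [-72.2 444.5]
trayFR [368.  217.8] [390.2 389. ]
trayBR [364.6 158.3] [372.9  91.6]
roofFL [ 85.2 229.8] [-1024.1   448.8]
lipL [ 92.3 238.2] [-988.6  490.9]
```

View pics/w2a.png

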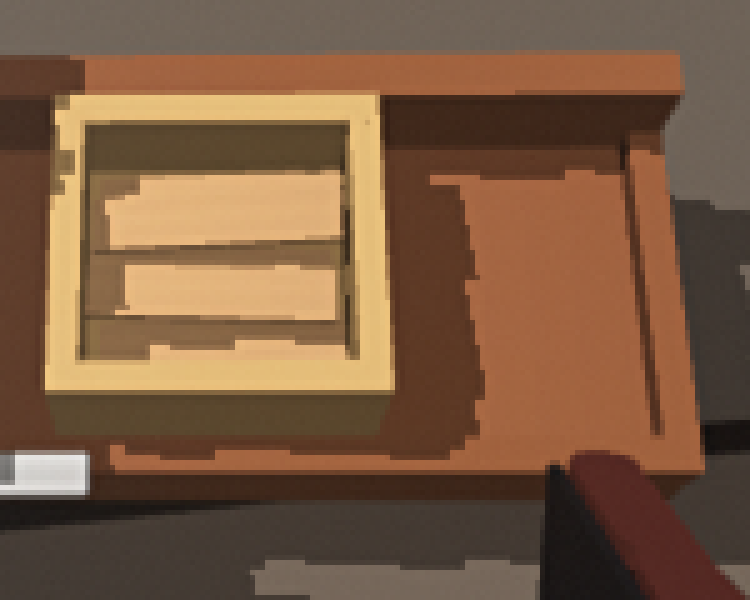

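The prediction agrees with this view within about 1 px (≈0.6 mm). I'll go in under the lip and lift, watching forces.

```bash
cat > look.py <<'E'
from bench import *
from h import *
np.set_printoptions(precision=4,suppress=True)
def rep(tag,p=None):
    s=state();print(tag,"t",round(s["time"],2),"F",RT.T@s["ft_force"][:2],s["ft_force"][2],"err",None if p is None else (s["ee_pos"]-p)*1e3)
def pic(k):
    for n in ("wrist","side"):
        g=get_image(n);np.savez(f"{n}{k}.npz",**g)
        f=g["frame"]
        if n=="side": f=cv2.resize(f[140:270,270:430],None,fx=4,fy=4,interpolation=cv2.INTER_CUBIC)
        cv2.imwrite(f"pics/{n}{k}.png",f)
E
python3 - <<'E'
from look import *
p,q=poseU(-54,36,-33); move_l(p,0.08,q); rep("down",p)
p,q=pose(-8,-53,-33); p,q=pose(-8,-53,-33,True); move_l(p,0.05,q); rep("under",p)
for n in (-3,2,8):
    p,q=pose(n,-53,-33,True); move_l(p,0.05,q); rep(n,p)
pic(3)
E
```

```text
down t 7.83 F [1.6887 0.004 ] -0.5439142466654587 err [ 0.3986 -0.1433  0.8532]
under t 8.28 F [0.3287 0.0921] 0.1625665395148239 err [0.0438 0.0744 0.0761]
-3 t 8.53 F [-3.191 -0.013] -1.2576392531826714 err [-0.4952  0.2008 -0.6539]
2 t 8.78 F [-3.2093  1.064 ] -1.792344216278754 err [-0.2276  0.1877 -0.3517]
8 t 9.04 F [-3.2974  0.5691] -1.5279440242348696 err [-0.0489  0.0993 -0.1238]
```

View pics/wrist3.png

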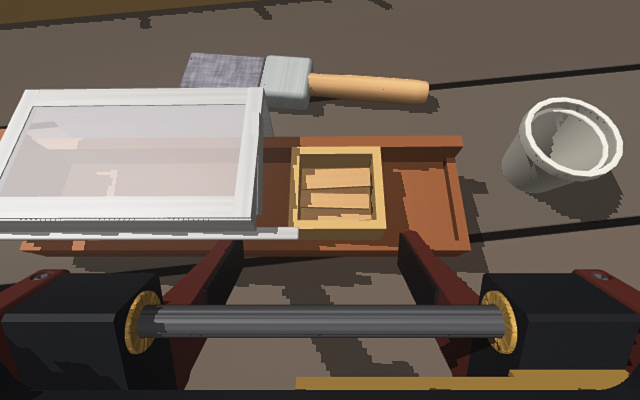

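View pics/side3.png

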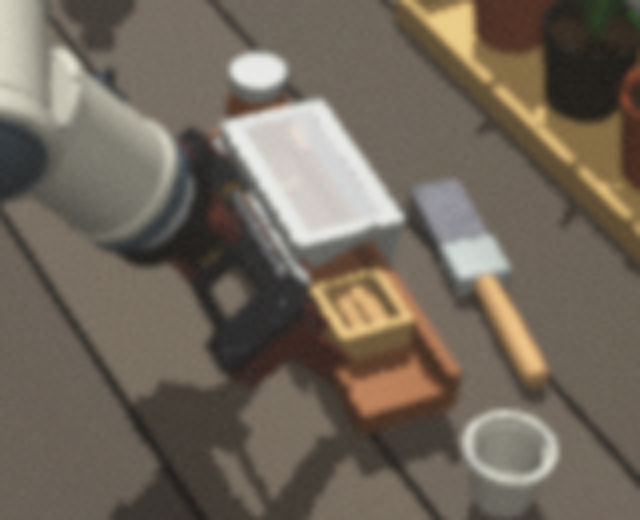

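The cover is lifting: the lip is at (150–297,235), above the kerb, with a steady reaction of about 3.6 N. I'll continue the lift and then slide in over the kerb.

```bash
python3 - <<'E'
from look import *
for n,a in ((18,-53),(29,-53),(29,-43)):
    p,q=pose(n,a,-33,True); move_l(p,0.05,q); rep((n,a),p)
pic(4)
E
```

```text
(18, -53) t 9.49 F [-4.045  -0.0124] -0.6810526953194472 err [ 0.0319 -0.0302  0.054 ]
(29, -53) t 9.86 F [-3.5968 -1.3809] -0.34692055029895025 err [-0.1354  0.028  -0.268 ]
(29, -43) t 10.21 F [-0.7393 -0.7672] -3.7900737572394654 err [-0.4469 -0.0632 -1.0614]
```

View pics/wrist4.png

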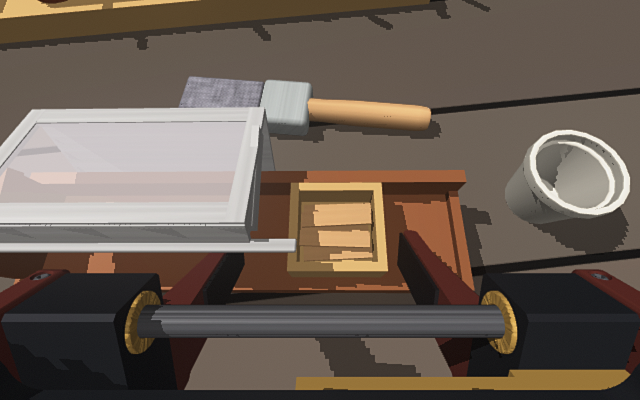

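View pics/side4.png

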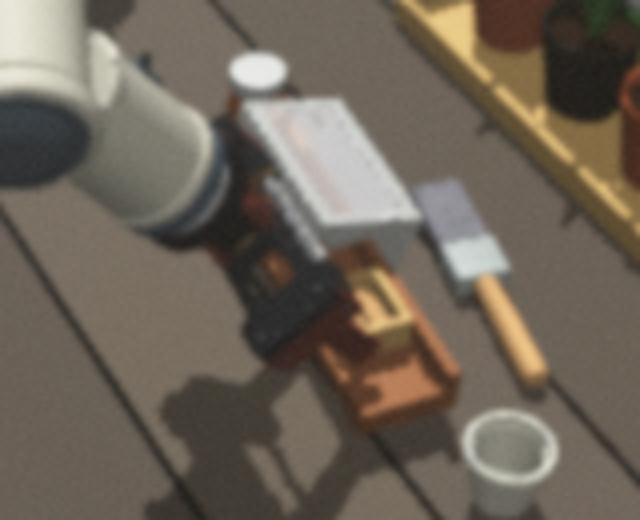

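```bash
cat >> h.py <<'E'
def cov(g,u,v,yt=-22):
    "lip tab end pixel -> trough xz on plane y=yt, cover angle"
    o,d=ray(g,u,v)
    f=lambda w:np.r_[RT.T@(w[:2]-tT),w[2]]
    D=np.r_[RT.T@d[:2],d[2]];O=f(o);p=(O+D*(yt/1e3-O[1])/D[1])*1e3
    r0=np.arctan2(53-6,-42-42);r=np.arctan2(p[2]-6,p[0]-42);return p,r0-r
E
python3 - <<'E'
from h import *
np.set_printoptions(precision=1,suppress=True)
g=dict(np.load("wrist4.npz"))
a=cv2.resize(g["frame"][160:310,220:440],None,fx=3.6,fy=3.6,interpolation=cv2.INTER_NEAREST);cv2.imwrite("pics/w4a.png",a)
print(cov(g,296,239),cov(g,296,245))
Q=np.array([onz(g,u,v,.05)[:2] for u,v in [(292,182),(382,182),(288,271),(387,271)]]);print((Q-tT)@RT*1e3)
E
```

```text
(array([-13.5, -22. ,  70.8]), np.float64(0.3522002724634872)) (array([-16.3, -22. ,  69.9]), np.float64(0.3212208634319724))
[[ 26.6 -16.5]
 [ 26.2 -70.1]
 [-25.8 -16.1]
 [-25.9 -69. ]]
```

View pics/w4a.png

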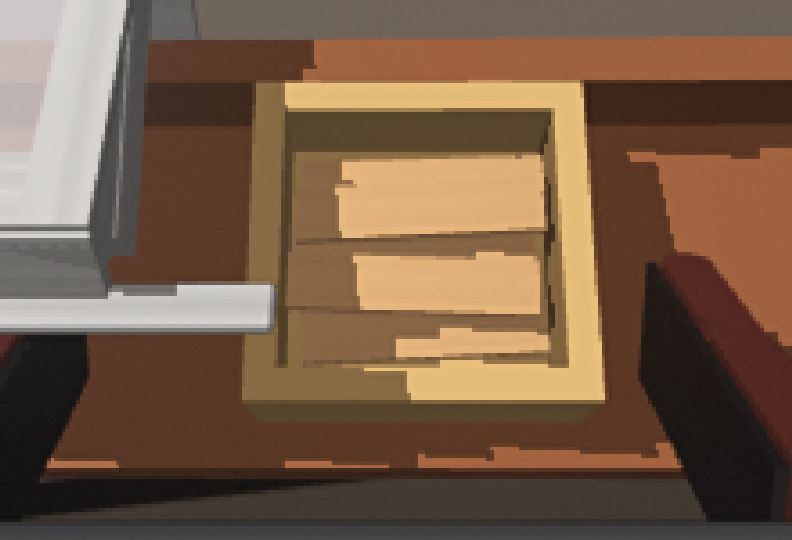

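The tray is still at y≈−43. The cover reads about 0.33 rad, and the pusher finger at (405,235) is behind the tray. Sliding in, then pushing.

```bash
python3 - <<'E'
from look import *
p,q=pose(29,-33,-33,True); move_l(p,0.05,q); hold(.3); rep("in",p)
for c in (-25,-15):
    p,q=pose(29,-33,c,True); move_l(p,0.04,q); rep(c,p)
pic(5)
E
```

```text
in t 10.96 F [-0.9505 -1.1069] -3.461812566448608 err [-0.093   0.0549 -0.179 ]
-25 t 11.31 F [-2.2796 -1.0755] -1.7483056697850898 err [0.1689 0.3416 0.3583]
-15 t 11.71 F [-1.4187 -1.1056] -1.222269972815323 err [0.08   0.4926 0.0818]
```

View pics/wrist5.png

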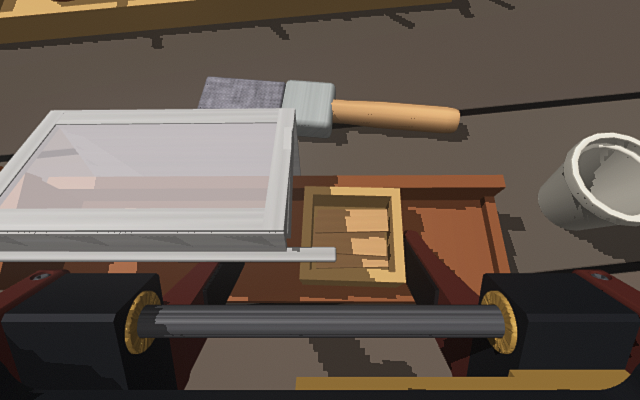

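View pics/side5.png

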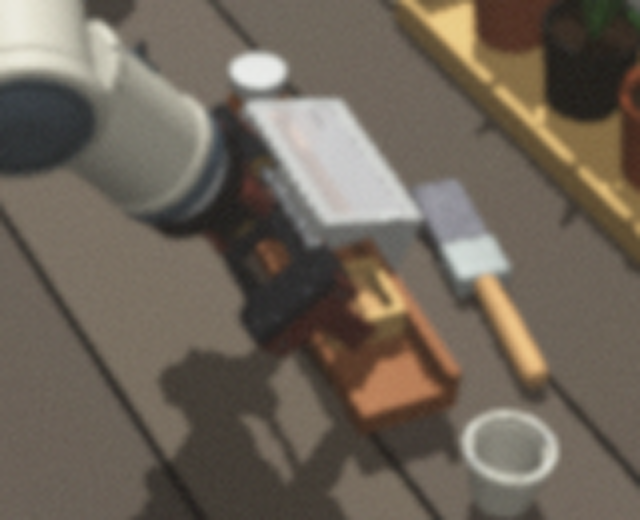

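Contact has been made and the tray is square and moving: its right edge is now at (404,280), against the finger. Pushing on with a force check at each step.

```bash
python3 - <<'E'
from look import *
for c in (-3,8,18,24,30):
    p,q=pose(29,-33,c,True); move_l(p,0.04,q); rep(c,p)
    if np.abs(RT.T@state()["ft_force"][:2])[1]>6: print("STOP");break
pic(6)
E
```

```text
-3 t 12.26 F [-2.601  -0.6883] -2.0425085054063623 err [-0.0252  0.6164 -0.1602]
8 t 12.68 F [-2.3278 -0.1969] -1.4759621236100164 err [ 0.0163  0.6049 -0.0693]
18 t 13.08 F [-0.9421 -0.2475] -2.204241973795339 err [ 0.0328  0.5439 -0.0281]
24 t 13.38 F [-2.8885 -1.6137] -2.622260747745801 err [0.0439 0.3416 0.0196]
30 t 13.68 F [-2.831  -1.7881] -2.458120696989135 err [ 0.0151  0.3598 -0.0154]
```

View pics/wrist6.png

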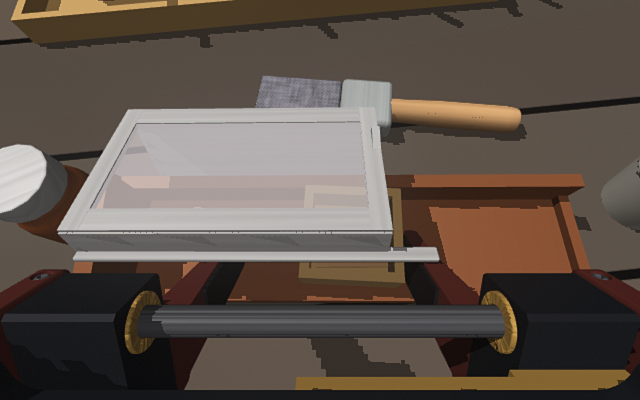

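View pics/side6.png

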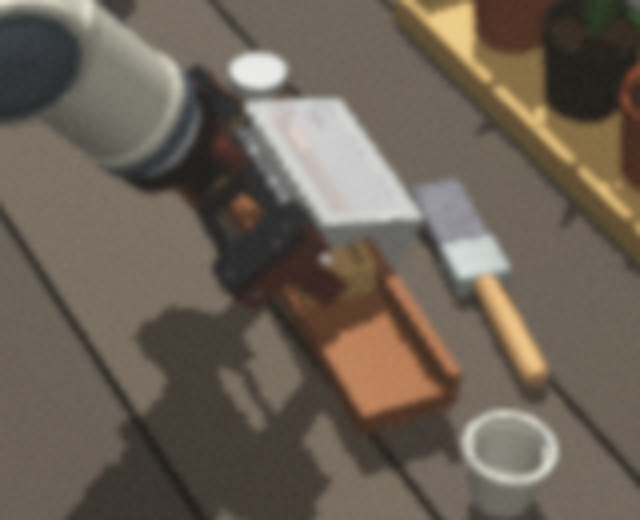

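The tray slides square under the hood (right edge at (404,280)), and the pusher has passed under the tab without a snag. Last stretch past the skirt.

```bash
python3 - <<'E'
from look import *
for c in (38,43,48,57):
    p,q=pose(29,-33,c,True); move_l(p,0.035,q); rep(c,p)
    if np.abs(RT.T@state()["ft_force"][:2])[1]>7: print("STOP");break
hold(.3); rep("hold")
pic(7)
E
```

```text
38 t 14.16 F [-2.1325 -2.6931] -2.052717635503426 err [ 0.007   0.4153 -0.0358]
43 t 14.45 F [-2.0601 -2.0166] -1.437968455656691 err [ 0.025   0.3536 -0.0055]
48 t 14.74 F [-1.8195 -1.4878] -1.9756503309879283 err [ 0.0024  0.3355 -0.0447]
57 t 15.15 F [-2.5472 -1.2475] -1.9681267114468537 err [ 0.0168  0.5484 -0.0394]
hold t 15.45 F [-2.1023  2.0421] -1.429232120152319 err None
```

View pics/wrist7.png

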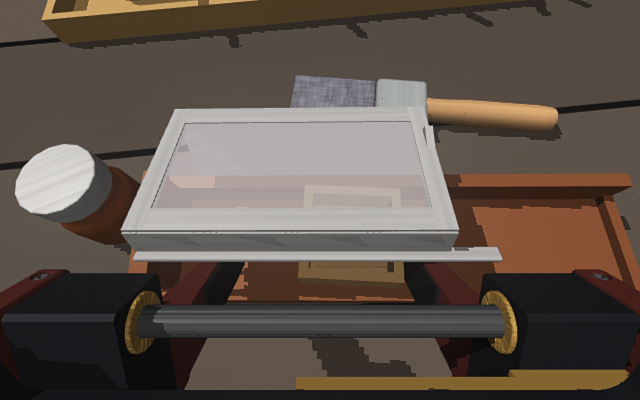

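View pics/side7.png

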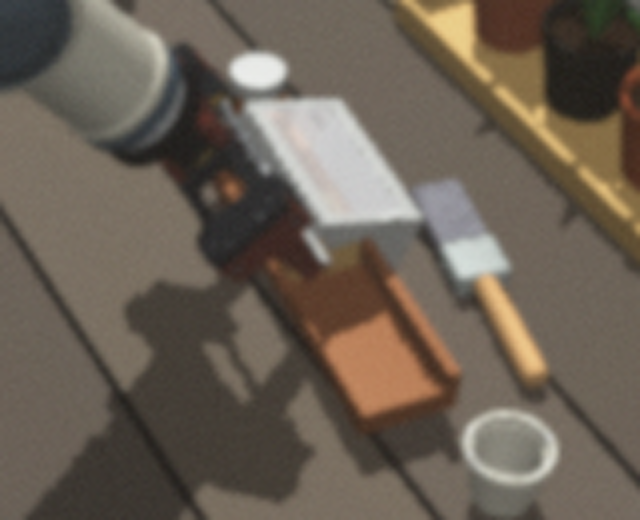

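```bash
python3 - <<'E'
from look import *
g=dict(np.load("wrist7.npz"))
for uv in [(404,283),(300,277)]: 
    w=onz(g,*uv,.05)[:2];print((RT.T@(w-tT))*1e3)
p,q=pose(29,-33,51,True); move_l(p,0.04,q); rep("back",p)
p,q=pose(29,-53,51,True); move_l(p,0.06,q); rep("out",p)
p,q=pose(-9,-53,51,True); move_l(p,0.06,q); rep("lower",p)
hold(.2)
p,q=poseU(-56,34,51); move_l(p,0.06,q); hold(.2);rep("clear",p)
p,q=poseU(-60,150,51); move_l(p,0.12,q); hold(.3);rep("up",p)
pic(8)
E
```

```text
[-26.2933  14.6241]
[-23.2555  67.1872]
back t 15.85 F [-2.9223  2.3507] -1.0013240837376962 err [ 0.0348 -0.2631  0.1426]
out t 16.33 F [-5.139  -1.1385] 0.2860769700600885 err [ 0.2861 -0.194   0.8455]
lower t 17.12 F [ 1.0763 -0.6618] -0.11431969742405731 err [ 0.679  -0.0781  1.2644]
clear t 17.94 F [0.1854 0.0636] 0.09603362813537704 err [ 0.263  -0.0423  0.2057]
up t 19.36 F [-0.2772 -0.3406] 0.27461835177568095 err [-0.1374  0.0081 -0.5935]
```

View pics/wrist8.png

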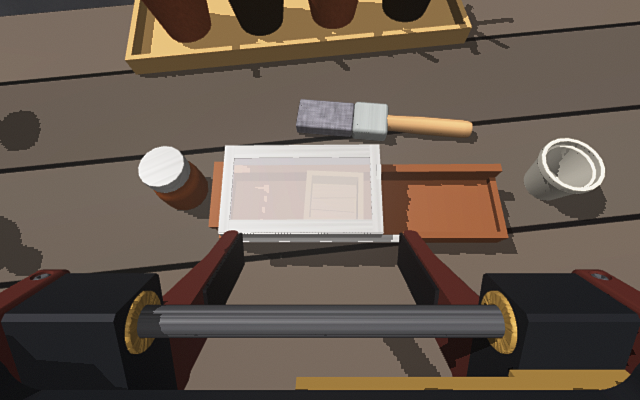

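View pics/side8.png

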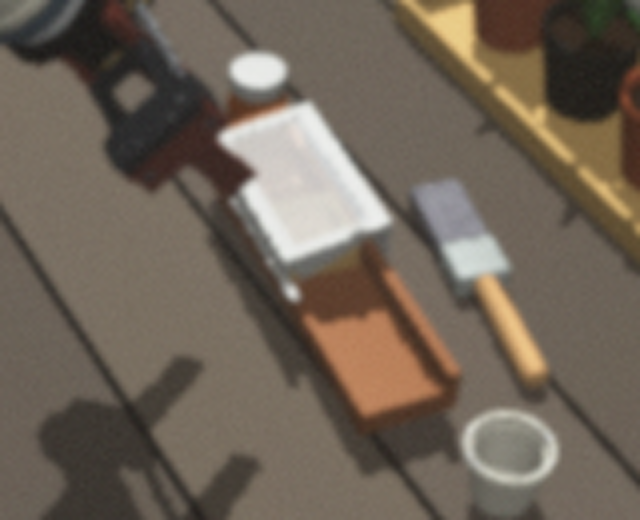

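The hood sits shut, with its roof corners at (383,233) and (219,233). The tray shows through the clear top at (305–365, 170–220). Numeric check:

```bash
python3 - <<'E'
from h import *
np.set_printoptions(precision=1,suppress=True)
g=dict(np.load("wrist8.npz"))
for n,p in [("tab",(-42,-22,53)),("roofFR",(-38,0,62)),("roofFL",(-38,140,62)),("lipL",(-42,140,53)),("trayFR exp",(-26,13,50)),("trayBR",(26,13,50)),("trayBL",(26,67,50)),("wallBR",(36,-121,46))]:
    w=np.r_[RT@(np.array(p[:2])/1e3)+tT,p[2]/1e3];print(n,np.array(proj(g,w)))
for uv in [(364,172),(305,170)]:
    w=onz(g,*uv,.05)[:2];print((RT.T@(w-tT))*1e3)
cv2.imwrite("pics/w8a.png",cv2.resize(g["frame"][135:250,205:415],None,fx=3.8,fy=3.8,interpolation=cv2.INTER_NEAREST))
E
```

```text
tab [406.8 240.7]
roofFR [382.6 233.6]
roofFL [217.4 234.3]
lipL [220.2 241.4]
trayFR exp [364.8 224.1]
trayBR [362.  171.8]
trayBL [305.4 172.2]
wallBR [499.6 163.2]
[25.7 11.1]
[28.4 67.5]
```

View pics/w8a.png

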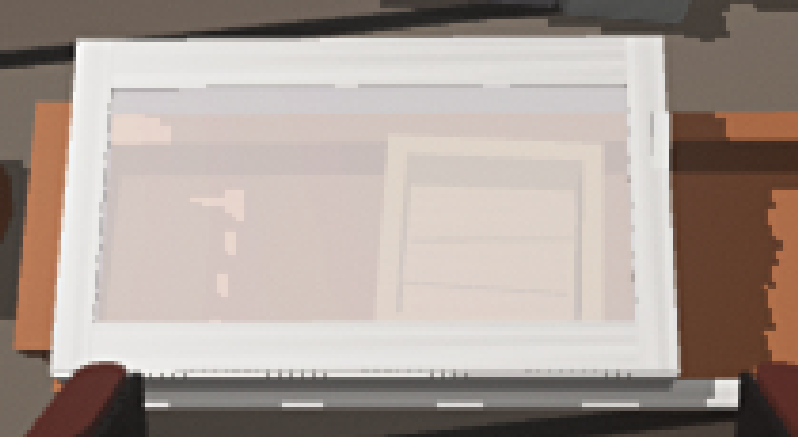

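```bash
python3 - <<'E'
from bench import *
hold(.2);print(state()["ft_force"],state()["time"]);job_done()
E
```

```text
[-0.1831167  -0.65229601 -0.25038534] 19.6583
the job is handed in; nothing more can be done
```

The label tray is under the rain cover with the cover shut, and I handed the job in at about 19.7 s of the 38 s allowed; no verdict is reported.

**How it was done:** With the hand tilted 38°, one fingertip lifted the lip while the other pushed the tray about 82 mm along the trough. I then backed the pushing finger 6 mm off the tray, drew the hand out, lowered the cover gently and moved clear.

**What the last checks showed:**
- **Cover:** the hood's front corners are within about 2 px of where a shut cover should appear.
- **Tray:** its centre is about 39–40 mm past the mouth (31 needed), seen through the clear top. It is roughly central in the channel, perhaps turned 1–2°.
- **Forces:** readings between moves stayed at about 5 N or less, and are near zero now that the hand is clear.
- **Other items:** the jar, thumb pot and brush look unmoved in the pictures. I did not measure them, or recheck the other pots, the trowel and the mister, but nothing came near them.

**What disagreed:** the camera estimate of the raised cover was 0.32–0.35 rad against the 0.37 I planned, still well above the 0.25 needed. I took that estimate only once, just before the push.

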